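# Press the screening instruments home in the foam kit tray

### The arm

A 6-joint arm with a two-finger parallel gripper is mounted at the origin on the work surface. World frame = base frame: x ahead of the robot, y to its left, z up, the work surface at z = 0. Lengths are in m, angles in rad, forces in N, time in s.
With the tool pointing down it reaches from about 0.35 to 0.8 m from the base axis. Payload 7.3 kg.
Tool frame: the origin (TCP) lies between the finger pads; the fingertips stand 17 mm ahead of it and the grasp point (between the pads) lies 2 mm behind it; z points along the fingers, y is the direction in which the jaws open and shut (so a half turn about z gives the same grasp; the last joint's range is limited). The gripper opens to 85 mm and grips with 20 to 120 N. Pads are 22 mm wide; open, the fingers measure 114 mm over their backs; the gripper's body (76 mm by 85 mm) begins 54 mm behind the grasp point. The pads swing forward as they close: fully open they stand 13 mm farther back than shut.
Start: joints at [1.078, 0.342, 1.524, -0, 1.275, -0.146], TCP at [0.178, 0.494, 0.248] pointing down, gripper open.
Joint ranges: [-2.53, 2.53], [-0.77, 2.02], [0.04, 2.7], [-1, 4.14], [0.28, 2.66], [-3.11, 3.11]. Speed limits (rad/s): [2.57, 2.57, 3.14, 3.14, 3.14, 3.14].

### API

Orientations are given as [roll, pitch, yaw] about the fixed x, y, z axes, in that order (R = Rz(yaw) Ry(pitch) Rx(roll)).
In Python, from bench import * gives the robot as it stands. The module is installed in compiled form; this text tells all that it offers. Calls block until the motion is done:
- move_pose(position, orientation): joint-space move of the TCP to a pose.
- movel(position, orientation=None, feed=0.15, guard=None): straight line of the TCP; orientation=None keeps the orientation; feed is the mean speed in m/s. With guard (N) it stops when the force on the tool has changed by that much, and returns True; else False.
- movej(angles): joint-space move.
- move_gripper(opening, effort=None): finger opening in m; effort is the grip in N (None keeps the last); returns when the fingers have stopped.
- hold(seconds).
- solve_ik(position, orientation): joint angles nearest the present ones, or None.
- observe(): the state.
- camera(name): name is "scene" or "top" or "wrist"; returns a dict with "pixels" (384x512x3 uint8, red, green, blue), "fx", "fy", "cx", "cy" (pixels), "xyz" and "attitude" of the camera in the world; the wrist camera has in their place "mount" (4x4, takes a point from camera to tool coordinates, whose origin is the TCP and whose axes are the flange's). Camera axes: x right, y up, looking along -z (the intrinsics and any distortion apply to the point x, -y, -z); pixel columns grow to the right and rows downward; lengths in m; the calibration is good to about 2 mm. A picture is of the moment at which its call begins: read the wrist's pose just before it. There is no depth.
A pose or a line that the arm cannot do raises Unreachable and nothing moves.
- sign_off(): hands the job in, once; it reports no verdict.
Trained networks look in the newest picture that a camera, given by its name, has taken for a name from the list of things; names that differ only in an ending like _2 or _b are one class to them, and where a whole thing is asked for, a point or a joint stands for the part that bears it (a point fixed in the world has none). Each returns a list of dicts, best first, with "p" (0 to 1); they miss things now and then, are a little off and sometimes report something else, mostly with a low value. They report only what shows in the picture. A call takes as long as a camera call.
- regions_of(camera, thing): "pixels" (384x512 bool, what is visible of it) and "point" ([row, column] in pixels, amid what is visible of it).
The state is a dict: "t": time; "joints": joint angles; "qd": joint speeds; "effort": joint torques, N m; "position": TCP position; "eef_rot": TCP orientation; "ft_force": force on the tool from outside, world axes, zero at the start; "moment": the same for the moment, N m; "finger_gap": finger opening in m.
Only numpy, scipy, OpenCV 4.12 (cv2) and the standard library are available. Lean on these libraries where they do the work, as an engineer would, in place of code of your own. Each camera call takes 0.05 s, during which the arm holds its last target. There are 200 camera calls.

### The job

Put the screening kit away: take the pistol-shaped forehead thermometer from the table, set it in the cutout of its own shape in the foam tray and press it fully home. Also press home the fingertip pulse oximeter, which is still standing up in its cutout. Both must end bottomed in the foam and level, released; leave the temperature logger and the other things around the tray where they are.

Things in the scene. Friction and masses are not known exactly. Their poses are not given: they have to be found in the camera images.
- tray: Kit tray, fixed to the table: pale grey shell 230 (x) x 310 (y) mm plus a 7 mm rim, filled with charcoal foam. Origin: centre of the underside, on the table. The foam's flat face, its highest part, is 50 mm above the table. Three cutouts with lighter grey rigid floors: an L for the thermometer with finger notches beside its barrel, a 60 x 34 mm one for the oximeter, one holding the logger.
- thermo_seat (a point): On the floor of the L-shaped cutout, 12 mm above the table: the thermometer's origin lies here when home, axes along the tray's (same yaw). Barrel slot along y, handle slot towards -x. Walls clear the part by 5.5 mm in x, 7 mm in y. Springy foam lips with sloped tops squeeze it: laid in, it stops about 10 mm deep; 5 to 10 N from above at each end in turn presses it to the floor, and it stays.
- oxi_seat (a point): On the floor of the oximeter's cutout, 22 mm above the table: the oximeter's origin lies here when it is home, its axes along the tray's. Same foam lips along its two long sides and 5.5 mm wall clearance; 5 to 10 N on the middle of its top presses it down to the floor.
- thermometer: White pistol-shaped infrared thermometer lying on its side, 160 g, 40 mm thick. Origin: underside, mid barrel. Barrel 150 mm along y (grey muzzle at +y), 42 mm wide in x. Handle: y -60 to -26 mm, out to x = -101 mm. Small trigger in the inner corner. Centre of mass about x -18, y -13 mm. When home its top is 52 mm above the table, 2 mm proud of the foam.
- thermo_grip (a point): On the thermometer's top face, 40 mm above its underside, at x 0, y +10 mm of its frame: here the barrel can be gripped from above across its 42 mm width (along its x). Both sides are free for 25 mm at y from 0 to +25 mm.
- press_front (a point): On the thermometer's top face, at x 0, y +45 mm, z 40 mm of its frame, between the front pair of foam lips. Pressing at one end alone leaves the other high and jams (up to 20 N): press here and at press_rear in turn, the first time only part way.
- press_rear (a point): On the thermometer's top face, on the handle near the barrel, at x -40, y -43, z 40 mm of its frame, between the rear pair of foam lips (at the barrel's back and the handle's end).
- oximeter: White and pale grey fingertip pulse oximeter, a rounded block 60 (x) x 34 (y) x 30 (z) mm, 55 g, dark display on top. Origin: centre of its underside. At the start it stands about 10 mm deep in its cutout, its top some 20 mm above the foam; when home its top is 52 mm above the table, 2 mm proud of the foam.
- logger: Grey temperature logger 54 x 92 x 24 mm with a small display, loose, already home in the third cutout, its top 52 mm above the table. Origin: centre of its underside. To be left there.
- sanitizer: White pump bottle of hand sanitizer, 68 mm across, 177 mm tall, standing loose beyond the work on the left. Origin: centre of its underside. To be left there.
- syringe_box: Open carton of wrapped syringes, 110 (x) x 170 (y) mm, 85 mm high, flaps up to 135 mm, loose at the left. Origin: centre of its underside. To be left there.
- steel_tray: Shallow stainless instrument tray 130 (x) x 230 (y) x 18 mm with a syringe and a vial in it, loose beyond the work on a sheet of paper. Origin: centre of its underside. To be left there.

How it is judged:
By the outcome, as a careful person would: the job done as asked, in the order asked, and still so for the second after the job is handed in, with the robot touching nothing.
It also fails if it takes over 64 s, if anything falls off the work surface, if the arm or the gripper's body presses on something with over 40 N, if the wrist force passes 120 N, or if a joint passes its speed limit or range.

## Working session

There is one attempt and no reset: what is moved stays moved. The work goes in short steps, each a Python script; the robot and the scene stay as the last script left them, time stands still between calls to the robot, and variables do not carry over. Pictures are saved under pics/ and viewed, about 8 in all and at most 12, crops included, and the job is handed in when it is done.

```bash
mkdir -p pics
cat > h.py <<'E'
from bench import *
import numpy as np, cv2
from scipy.spatial.transform import Rotation as R
def snap(n,f=None):
    c=camera(n)
    if f: cv2.imwrite('pics/'+f+'.png',c['pixels'][:,:,::-1])
    return c
def ray(c,rc,z):
    "pixel (row,col) -> world point at height z for a fixed camera"
    a=np.array(c['attitude'],float)
    Rm=a if a.shape==(3,3) else R.from_euler('xyz',a).as_matrix()
    d=Rm@np.array([(rc[1]-c['cx'])/c['fx'],-(rc[0]-c['cy'])/c['fy'],-1])
    o=np.array(c['xyz']); return o+d*(z-o[2])/d[2]
E
python3 - <<'E'
from h import *
for n in('top','scene'):
    c=snap(n,n+'0'); print({k:v for k,v in c.items() if k!='pixels'})
    for t,z in(('tray',.05),('thermometer',.04),('oximeter',.07),('logger',.052),('sanitizer',.1),('syringe_box',.1),('steel_tray',.018)):
        for r in regions_of(n,t)[:2]:
            m=r['pixels']; ys,xs=np.nonzero(m)
            print(n,t,round(r['p'],2),np.round(r['point']),m.sum(),(ys.min(),ys.max(),xs.min(),xs.max()),np.round(ray(c,r['point'],z),3))
print(observe())
E
```

```text
{'fx': 362.38299785693766, 'fy': 362.38299785693766, 'cx': 253.12229352111117, 'cy': 193.92683628701317, 'xyz': array([0.52812417, 0.14120064, 1.15673031]), 'attitude': array([ 9.11467657e-02,  1.28702983e-03, -1.58034602e+00])}
top tray 0.59 [225. 374.] 7715 (np.int64(176), np.int64(277), np.int64(310), np.int64(431)) [ 0.531 -0.225  0.05 ]
top thermometer 0.89 [233. 270.] 945 (np.int64(224), np.int64(264), np.int64(237), np.int64(285)) [0.511 0.09  0.04 ]
top oximeter 0.72 [215. 334.] 224 (np.int64(208), np.int64(227), np.int64(329), np.int64(343)) [ 0.561 -0.098  0.07 ]
top logger 0.72 [226. 371.] 7929 (np.int64(176), np.int64(278), np.int64(310), np.int64(432)) [ 0.529 -0.216  0.052]
top logger 0.58 [248. 356.] 563 (np.int64(236), np.int64(259), np.int64(340), np.int64(372)) [ 0.461 -0.169  0.052]
top sanitizer 0.65 [173. 165.] 663 (np.int64(161), np.int64(187), np.int64(147), np.int64(181)) [0.69  0.399 0.1  ]
top syringe_box 0.82 [254. 112.] 4130 (np.int64(218), np.int64(281), np.int64(70), np.int64(155)) [0.455 0.549 0.1  ]
top steel_tray 0.59 [139. 289.] 2872 (np.int64(119), 
[... 1185 characters left out ...]
288), np.int64(165), np.int64(259)) [0.81  0.027 0.018]
{'t': 0.8, 'joints': array([ 1.07799651e+00,  3.41979277e-01,  1.52408610e+00,  1.03360844e-05,
        1.27541599e+00, -1.45986117e-01]), 'qd': array([ 0.00014785, -0.00052952,  0.00043223, -0.00059349,  0.00079381,
       -0.00161993]), 'effort': array([ 1.10565509e-04, -4.33524656e+01, -2.46261513e+01, -3.72421573e-05,
        3.22484530e-04, -1.40955774e-05]), 'position': array([0.17842727, 0.4937692 , 0.24833713]), 'eef_rot': array([3.14148110e+00, 6.40641168e-06, 2.79477595e+00]), 'ft_force': array([-0.3088314 ,  0.71572881,  0.29848043]), 'moment': array([-0.05339949,  0.01326251,  0.01136038]), 'finger_gap': 0.08539055476916102}
```

Run:
```python
import cv2
a=cv2.imread('pics/top0.png')[160:290,225:440]
cv2.imwrite('pics/c1.png',cv2.resize(a,None,fx=3.7,fy=3.7,interpolation=cv2.INTER_CUBIC))
```

```text
(no output)
```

View pics/c1.png

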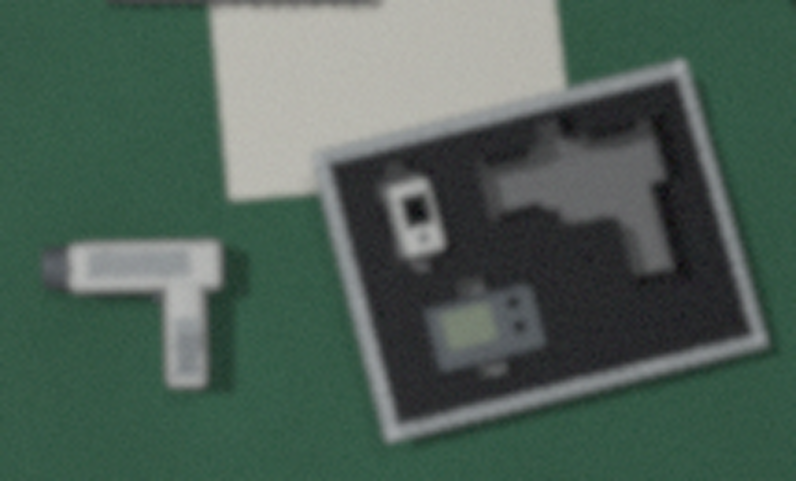

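View pics/scene0.png

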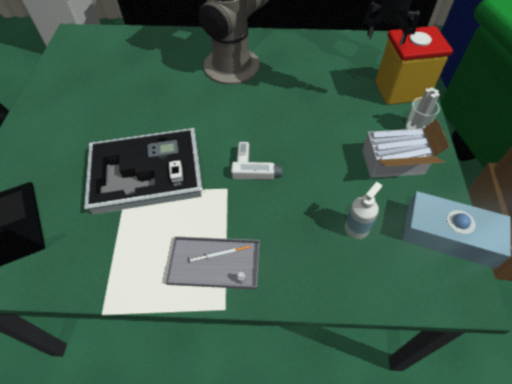

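```bash
cat >> h.py <<'E'
def wsnap(f=None):
    s=observe(); c=snap('wrist',f)
    T=np.eye(4); e=np.array(s['eef_rot'],float)
    T[:3,:3]=e if e.shape==(3,3) else R.from_euler('xyz',e).as_matrix(); T[:3,3]=s['position']
    M=T@np.array(c['mount']); c['xyz']=M[:3,3]; c['attitude']=M[:3,:3]; return c
def proj(c,P):
    "world points (N,3) -> (row,col)"
    a=np.array(c['attitude'],float)
    Rm=a if a.shape==(3,3) else R.from_euler('xyz',a).as_matrix()
    q=(np.atleast_2d(P)-c['xyz'])@Rm
    return np.c_[c['cy']-c['fy']*q[:,1]/-q[:,2], c['cx']+c['fx']*q[:,0]/-q[:,2]]
E
python3 - <<'E'
from h import *
import pickle
c=wsnap(); print(np.round(c['mount'],3),[k for k in c],c['fx'])
s=camera('top'); 
b=ray(s,(231.9,260.7),.04); t=ray(s,(221,374),.05); print(b,t)
off=np.array(c['mount'])[:3,3]
for n,p in(('th',b+[-.03,-.01,0]),('tr',t)):
    yaw=np.pi/2+(0 if n=='th' else .24)
    Rt=R.from_euler('xyz',[np.pi,0,yaw]).as_matrix()
    q=p-Rt@off; q[2]=.30
    print(n,q)
    try: move_pose(q,[np.pi,0,yaw])
    except Unreachable as e:
        print('unr',e); q=p.copy();q[2]=.3; move_pose(q,[np.pi,0,yaw])
    hold(.2); c=wsnap('w_'+n); pickle.dump(c,open(n+'.pkl','wb')); print(c['xyz'],observe()['t'])
a=[cv2.imread(f'pics/w_{n}.png') for n in('th','tr')]
cv2.imwrite('pics/c2.png',cv2.resize(np.vstack(a),None,fx=.78,fy=.78))
E
```

```text
[[ 0.001  0.95   0.312  0.081]
 [ 1.    -0.001 -0.001 -0.001]
 [-0.001  0.312 -0.95  -0.126]
 [ 0.     0.     0.     1.   ]] ['pixels', 'fx', 'fy', 'cx', 'cy', 'mount', 'xyz', 'attitude'] 343.8559069329655
[0.51310891 0.11955432 0.04      ] [ 0.54296205 -0.2255658   0.05      ]
th [0.48380735 0.02892839 0.3       ]
[0.48325239 0.10938437 0.42567461] 3.1583
tr [ 0.56280546 -0.3037148   0.3       ]
[ 0.54342986 -0.22495015  0.42622149] 4.7
```

View pics/c2.png

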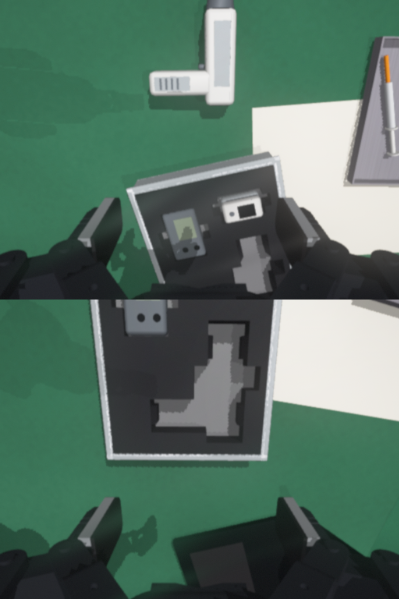

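```bash
cat >> h.py <<'E'
def rect(c,o,yaw,z,wx,wy,s=2.):
    "rectified view of plane z: image right = local +x, up = local +y, s px/mm, centre o"
    W,H=int(wx*s),int(wy*s)
    u,v=np.meshgrid(np.arange(W),np.arange(H))
    lx=(u-W/2)/s/1e3; ly=(H/2-v)/s/1e3
    cy,sy=np.cos(yaw),np.sin(yaw)
    P=np.c_[(o[0]+cy*lx-sy*ly).ravel(),(o[1]+sy*lx+cy*ly).ravel(),np.full(lx.size,z)]
    q=proj(c,P).astype(np.float32)
    return cv2.remap(c['pixels'][:,:,::-1].copy(),q[:,1].reshape(H,W),q[:,0].reshape(H,W),cv2.INTER_LINEAR)
E
python3 - <<'E'
from h import *
import pickle
tr=pickle.load(open('tr.pkl','rb'));th=pickle.load(open('th.pkl','rb'))
# tray floor centre guess: pixel in full-res wrist view (col,row) of barrel mid
g=ray(tr,((385-300)/.78,222/.78),.012); print('seat guess',g)
b=ray(th,(60/.78,221/.78),.04); print('barrel guess',b)
# white mask of thermometer
h=rect(th,b[:2],0,.04,200,220)
A=rect(tr,g[:2],.24,.05,190,220);B=rect(tr,g[:2],.24,.012,190,220)
for im in(h,A,B):
    for k in range(0,im.shape[1],40): cv2.line(im,(k,0),(k,6 if k%200 else 14),(0,255,255),1)
    for k in range(0,im.shape[0],40): cv2.line(im,(0,k),(6,k),(0,255,255),1)
    cv2.circle(im,(im.shape[1]//2,im.shape[0]//2),2,(0,0,255),-1)
o=np.hstack([cv2.convertScaleAbs(A,alpha=1.8),cv2.convertScaleAbs(B,alpha=1.8)])
cv2.imwrite('pics/c3.png',o); cv2.imwrite('pics/c3h.png',h)
hs=cv2.cvtColor(h,cv2.COLOR_BGR2HSV); m=((hs[:,:,2]>120)&(hs[:,:,1]<70)).astype(np.uint8)
n,l,st,ce=cv2.connectedComponentsWithStats(m); i=1+np.argmax(st[1:,4]); print(st[i]/2,ce[i]/2)
m=(l==i).astype(np.uint8); print('hist')
cn,_=cv2.findContours(m,0,2); r=cv2.approxPolyDP(max(cn,key=len),8,True)[:,0]; print(np.round(r/2.-[100,110]).tolist())
E
```

```text
seat guess [ 0.58692754 -0.25348449  0.012     ]
barrel guess [0.51354149 0.10751581 0.04      ]
[    0.    37.   121.   135. 16166.] [ 78.90722813 118.05213102]
hist
[[7.0, -73.0], [-10.0, -73.0], [-6.0, -65.0], [-22.0, -60.0], [-22.0, 12.0], [-94.0, 14.0], [-100.0, 19.0], [-98.0, 46.0], [-22.0, 47.0], [-14.0, 62.0], [19.0, 58.0], [18.0, -58.0], [12.0, -65.0], [-2.0, -65.0], [7.0, -67.0]]
```

View pics/c3.png

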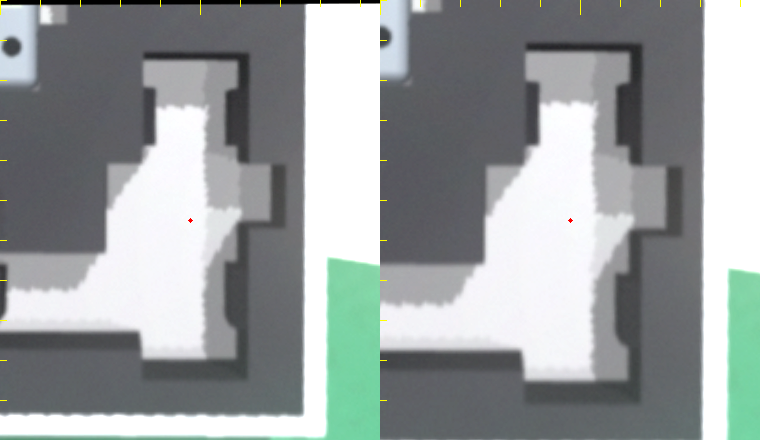

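Run:
```python
from h import *
import pickle
o=[np.pi,0,np.pi/2]
p=np.array([.5123,.130])
move_gripper(.062,60)
move_pose([*p,.13],o); 
print('guard',movel([*p,.029],feed=.08,guard=8)); print(observe()['position'],observe()['ft_force'])
move_gripper(.02,60); print('gap',observe()['finger_gap'])
movel([*p,.2],feed=.15); hold(.2)
s=observe(); print(s['finger_gap'],s['ft_force'],s['position'],s['t'])
c=wsnap('grip'); pickle.dump(c,open('grip.pkl','wb'))
# overlay model outline, part underside at tcp z -.029
im=c['pixels'][:,:,::-1].copy()
for z,col in((.211,(0,0,255)),):
    L=np.array([[-21,75],[21,75],[21,-75],[-21,-75],[-21,-60],[-101,-60],[-101,-26],[-21,-26]])/1e3
    q=proj(c,np.c_[L+[p[0],p[1]-.01],np.full(8,z)])[:,::-1].astype(np.int32)
    cv2.polylines(im,[q],True,col,1)
cv2.imwrite('pics/c4.png',im)
```

```text
guard False
[0.51266627 0.13003618 0.0294894 ] [-0.32654352 -0.3609173   0.18919297]
gap 0.041211638210525946
0.04116319812679565 [ 0.43967927  0.65239646 -2.13932027] [0.51199938 0.12995788 0.1992862 ] 10.0
```

View pics/c4.png

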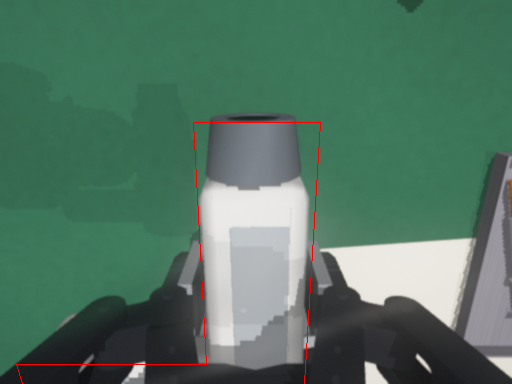

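```bash
cat >> h.py <<'E'
YAW=.24
cs,sn=np.cos(YAW),np.sin(YAW)
def loc(x,y): return np.array([cs*x-sn*y, sn*x+cs*y])
SEAT=np.array([.58693,-.25348])+loc(.0026,.00175)
E
python3 - <<'E'
from h import *
c=camera('top'); print(SEAT)
im=cv2.imread('pics/top0.png'); k=6; r0,c0=180,310
big=cv2.resize(im[r0:r0+95,c0:c0+125],None,fx=k,fy=k,interpolation=cv2.INTER_CUBIC)
L=np.array([[-26.5,82],[26.5,82],[26.5,-82],[-26.5,-82],[-26.5,-67],[-106.5,-67],[-106.5,-19],[-26.5,-19]])/1e3
P=np.array([[*(SEAT+loc(*l)),.05] for l in L])
q=((proj(c,P)[:,::-1]-[c0,r0]+.5)*k).astype(np.int32)
cv2.polylines(big,[q],True,(0,0,255),1)
cv2.imwrite('pics/c5.png',cv2.convertScaleAbs(big,alpha=1.5))
E
```

```text
[ 0.5890395  -0.25116213]
```

View pics/c5.png

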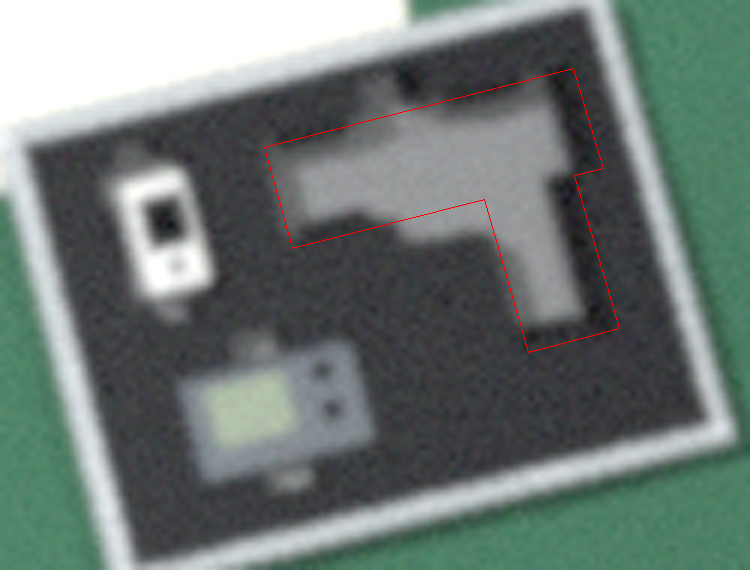

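Run:
```python
from h import *
o=[np.pi,0,np.pi/2+YAW]
p=SEAT+loc(0,.010)
move_pose([*p,.2],o)
movel([*p,.095],feed=.12)
g=movel([*p,.066],feed=.03,guard=5); s=observe(); print('place',g,s['position'],s['ft_force'],s['moment'])
move_gripper(.060); hold(.2)
print('gap',observe()['finger_gap'])
movel([*p,.2],feed=.15)
# hover so wrist camera sees whole L
off=np.array([.081,-.001,-.126]); Rt=R.from_euler('xyz',o).as_matrix()
q=np.array([.54296,-.22556,.05])-Rt@off; q[2]=.30
move_pose(q,o); move_gripper(0); hold(.1); c=wsnap('laid'); print(observe()['t'])
r=regions_of('wrist','thermometer'); print([(round(x['p'],2),x['point']) for x in r])
L=np.array([[-21,75],[21,75],[21,-75],[-21,-75],[-21,-60],[-101,-60],[-101,-26],[-21,-26]])/1e3
im=c['pixels'][:,:,::-1].copy()
P=np.array([[*(SEAT+loc(*l)),.08] for l in L])
cv2.polylines(im,[proj(c,P)[:,::-1].astype(np.int32)],True,(0,0,255),1)
cv2.imwrite('pics/c6.png',im)
```

```text
place True [ 0.58702506 -0.24138476  0.06929617] [0.14149519 0.17656982 1.26048745] [-0.10856981 -0.18187185 -0.28407829]
gap 0.059978552690722144
16.1833
[]
```

View pics/c6.png

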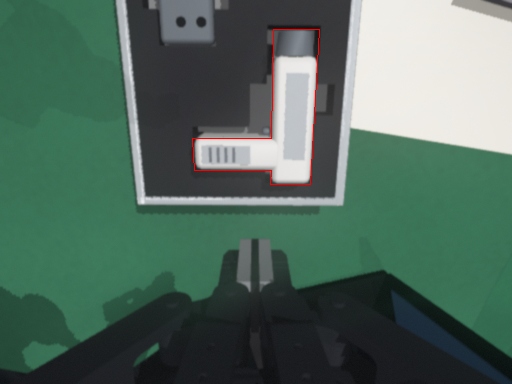

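```bash
cat >> h.py <<'E'
def press(xy,ztop,zto,guard,o):
    "closed fingertips from above; zto = wanted height of the tips"
    move_pose([*xy,ztop+.017+.03],o) if np.hypot(*(np.array(observe()['position'][:2])-xy))>.15 else movel([*xy,ztop+.017+.03],o,feed=.15)
    movel([*xy,ztop+.017+.006],feed=.1); 
    g=movel([*xy,zto+.017],feed=.03,guard=guard); s=observe()
    print('press',g,'tip z',round(s['position'][2]-.017,4),'F',np.round(s['ft_force'],1))
    hold(.1); movel([*xy,ztop+.017+.03],feed=.15)
E
python3 - <<'E'
from h import *
o=[np.pi,0,np.pi/2+YAW]
f=SEAT+loc(0,.045); r=SEAT+loc(-.040,-.043)
press(f,.082,.068,14,o)
press(r,.082,.060,14,o)
press(f,.082,.0505,14,o)
press(r,.082,.0505,14,o)
print(observe()['t'])
E
```

```text
press False tip z 0.0681 F [2.5 1.2 2.8]
press False tip z 0.0597 F [-0.4 -0.2  0.2]
press True tip z 0.0521 F [-1.1  0.2  4.2]
press True tip z 0.0521 F [-0.2  0.5  3. ]
28.325
```

Run:
```python
from h import *
o=[np.pi,0,np.pi/2+YAW]
press(SEAT+loc(0,.045),.055,.0505,12,o)
c=camera('top'); a=ray(c,(218.2,336.7),.072); print('top est',a)
Rt=R.from_euler('xyz',o).as_matrix(); q=a-Rt@np.array([.081,-.001,-.126]); q[:2]-=loc(0,.02); q[2]=.25
move_pose(q,o); hold(.1); c=wsnap('ox'); 
for r in regions_of('wrist','oximeter')[:3]:
    m=r['pixels'].astype(np.uint8); M=cv2.moments(m,True); rc=(M['m01']/M['m00'],M['m10']/M['m00'])
    print(round(r['p'],2),r['point'],rc,ray(c,rc,.072),m.sum())
im=c['pixels'][:,:,::-1].copy()
P=np.array([[*(a[:2]+loc(*l)),.072] for l in np.array([[-30,17],[30,17],[30,-17],[-30,-17]])/1e3])
cv2.polylines(im,[proj(c,P)[:,::-1].astype(np.int32)],True,(0,0,255),1)
P=np.array([[*(SEAT+loc(*l)),.052] for l in np.array([[-21,75],[21,75],[21,-75],[-21,-75],[-21,-60],[-101,-60],[-101,-26],[-21,-26]])/1e3])
cv2.polylines(im,[proj(c,P)[:,::-1].astype(np.int32)],True,(0,255,0),1)
cv2.imwrite('pics/c7.png',im); print(observe()['t'])
```

```text
press True tip z 0.0521 F [-0.8  0.3  5.4]
top est [ 0.55207052 -0.10725921  0.072     ]
0.63 [52.3, 251.8] (54.26410761154855, 252.22867454068242) [ 0.55022357 -0.11177468  0.072     ] 3048
31.2667
```

View pics/c7.png

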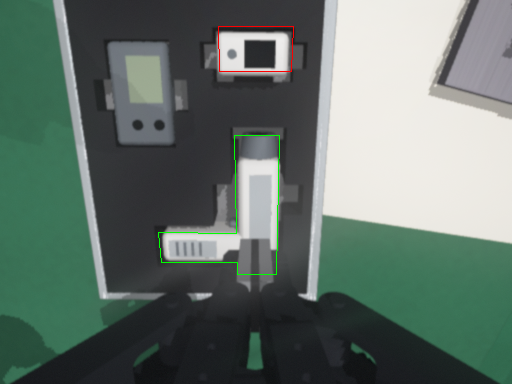

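Run:
```python
from h import *
o=[np.pi,0,np.pi/2+YAW]
a=np.array([.55207,-.10726])+loc(-.0003,-.0022)
press(a,.073,.0505,14,o)
press(a,.055,.0505,14,o)
Rt=R.from_euler('xyz',o).as_matrix(); q=np.array([.54296,-.22556,.05])+np.r_[loc(0,.03),0]-Rt@np.array([.081,-.001,-.126]); q[2]=.30
move_pose(q,o); hold(.1); c=wsnap('end')
im=c['pixels'][:,:,::-1].copy()
P=np.array([[*(a+loc(*l)),.052] for l in np.array([[-30,17],[30,17],[30,-17],[-30,-17]])/1e3])
cv2.polylines(im,[proj(c,P)[:,::-1].astype(np.int32)],True,(0,0,255),1)
cv2.imwrite('pics/c8.png',cv2.resize(im[:260,90:400],None,fx=2.3,fy=2.3,interpolation=cv2.INTER_CUBIC)); print(observe()['t'])
```

```text
press True tip z 0.0521 F [-1.3 -0.1  4.6]
press True tip z 0.0521 F [-1.4  0.7  6.9]
37.0083
```

View pics/c8.png

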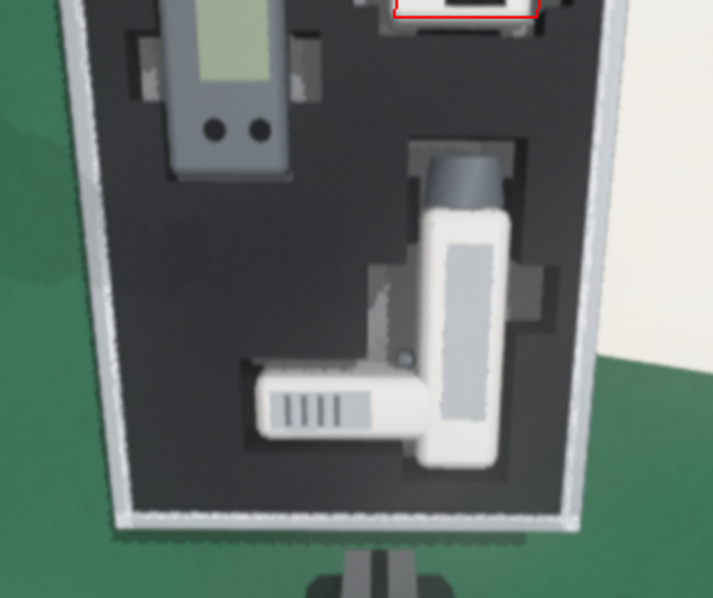

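Run:
```python
from h import *
hold(.3); s=observe(); print(s['t'],s['ft_force']); sign_off()
```

```text
37.3083 [-0.04655337 -0.35629581  0.94121308]
the job is handed in; nothing more can be done
```

I put the thermometer in its cutout and pressed it home, then pressed the oximeter home. I handed the job in at 37.3 s with the gripper empty and clear above the tray.

- **Thermometer:** I gripped it across the barrel and laid it in the L-shaped cutout. I then pressed front part way, rear part way, front home, rear home, and front once more. Both ends stopped the press at a height of 52.1 mm; the target is 52 mm. In the wrist pictures it lines up with the home outline.
- **Oximeter:** Pressed on the middle of its top, it stopped at 52.1 mm, and again at 52.1 mm on a second press. The last picture cut off most of it, so its levelness rests on those two stops rather than a full view.
- **Checks that disagreed:** The top-camera estimate of the oximeter's position was about 2 mm off the wrist picture, so I used the wrist picture. After I laid the thermometer in, the trained network did not find it, so I checked it by overlaying its outline on the image.
- **Other things:** I moved nothing else on purpose. The part of the logger visible in the last picture looks unmoved. I took no final picture of the sanitizer, syringe box or steel tray.

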